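# Load the fresh cell into the sprung charger bay

## Robot

A 7-joint arm with a two-finger parallel gripper is mounted at the origin on the work surface. World frame = base frame: x ahead of the robot, y to its left, z up, the work surface at z = 0. Lengths are in m, angles in degrees, forces in N, time in s.
With the tool pointing down it reaches from about 0.425 to 0.875 m from the base axis. Payload 4.7 kg.
Tool frame: the origin (TCP) lies between the finger pads; the fingertips stand 8 mm ahead of it and the grasp point (between the pads) lies 11 mm behind it (env.tip_extent is the distance from the TCP to the fingertips, in m); z points along the fingers, y is the line along which they close (so a half turn about z gives the same grasp; the last joint's range is limited). The gripper opens to 87 mm and grips with 3 to 60 N. Pads are 19 mm wide; open, the fingers measure 117 mm over their backs; the gripper's body (75 mm by 190 mm) begins 51 mm behind the grasp point.
Start: joints at [73.917, 18.392, -4.016, 83.108, 1.295, 78.541, -3.26], TCP at [0.189, -0.622, 0.231] pointing down, gripper open.
Joint ranges: [-163.93, 163.93], [-17.29, 119.83], [-79.2, 71.16], [3.27, 140.29], [-89.18, 269.18], [5.43, 117.66], [-154.24, 154.24]. Speed limits (degrees/s): [147.25, 147.25, 180, 180, 180, 180, 180].

## Interface

Orientations are given as [roll, pitch, yaw] about the fixed x, y, z axes, in that order (R = Rz(yaw) Ry(pitch) Rx(roll)).
In Python, from cell import sensors, vision, workorder, env gives the robot as it stands.
- The arm moves only by the tool drive_tool, never from a script. Its argument "moves" is a list of rows, each an object of numbers: "x", "y", "z": the shift along the tool's x, y, z in mm; "rx", "ry", "rz": the turn, a rotation vector about the tool's x, y, z in rad; "fingers": the closure, from -1 (fully open) to 1 (shut). In form: [{"x": .., "y": .., "z": .., "rx": .., "ry": .., "rz": .., "fingers": ..}, ...]. A call has 1 to 20 rows; each row is the pose to reach, as a shift and turn from the pose commanded when the call began, along the tool's axes at that moment; what a row does not reach only later rows make up. A row lasts 1/8 s, in which the tool goes at most 62.5 mm and 10.7 degrees, less where a joint would pass 70% of its speed; a pose out of reach is approached as far as the arm can. A call with a gripper value outside its range is refused whole. The fingers move at their own pace and stop on an object; "force" is the grip in N (left out, the last holds). Time passes only in rows, so rows that repeat a pose let the fingers close. It gives the time, the measured TCP pose, the force, the opening and the grip force at its end, in the units of the state.
- sensors.get_obs(): the state, without advancing time (a new reading comes with each control period).
- vision.read_camera(name): name is "scene" or "top" or "wrist"; returns a dict with "image" (400x640x3 uint8, red, green, blue), "fx", "fy", "cx", "cy" (pixels), "R" (3x3) and "t" (3): a world point X has camera coordinates R X + t. Camera axes: x right, y down, z forward; pixel columns grow to the right and rows downward; lengths in m; the calibration is good to about 2 mm. A picture is of the moment at which its call begins. There is no depth.
- workorder.sign_off(): hands the job in; it is judged then, once.
The state is a dict: "time_s": time; "qpos": joint angles; "joint_velocities": joint speeds; "effort": joint torques, N m; "tool_pos": TCP position; "tool_rot": TCP orientation; "force": force on the tool from outside, world axes, zero at the start; "wrist_torque": the same for the moment, N m; "grip_width": finger opening in m; "grasp_force": force on a finger pad.
Only numpy, scipy, OpenCV 4.12 (cv2) and the standard library are available. Lean on these libraries where they do the work, as an engineer would, in place of code of your own. Each camera call takes 0.05 s, during which the arm holds its last target. There are 200 camera calls.

## Task

Put the green rechargeable cell into the charger on the worktop: press its bare steel end back against the sprung contact plate, and only then tip the white-banded end down behind the red end wall, so that the cell lies level and fully home in the bay, gripped by the spring; then let go. Be gentle, do not force the cell against the charger or drive the spring to its stop, and leave the orange cell, mug, bowl and spoon where they are.

Things in the scene. Friction and masses are not known exactly. Their poses are not given: they have to be found in the camera images.
- fresh_cell: The green cell to load: a solid cylinder 26 mm in diameter and 66 mm long, about 90 g. Origin at its centre; its x axis runs along the cylinder towards the white-banded (plus) end. It starts lying in one of the two grooves of the rest, axis level, its centre 25 mm above the worktop; either groove.
- fresh_cell_plus (a point): Centre of the white-banded end face of the green cell (brass dot), 33 mm from its origin along its +x.
- spent_cell: An orange cell of the same size and axes, in the other groove, 72 mm to the side. Leave it alone.
- rest: Wooden cell rest, fixed, 86 x 150 x 12 mm, origin under its centre. On its top, at y = -36 and +36 mm, two grooves along its x, each formed by two ribs 5 mm high (rib tops 17 mm above the worktop); the cell lies on the wood between them, its white-banded end towards the rest's +x (within 0.05 rad).
- charger: Low black charger, fixed, 176 x 84 x 18 mm, origin under its centre, x along the bay. On it a grey bay carriage holds ribs, sprung plate and red wall. The whole carriage is set anywhere within 12 mm either way along x and its setting is not measured: find it by feel or by eye. It is stiff (about 80 N to move). The x values given for plate and wall are for the middle setting.
- bay (a point): Nominal middle of the bay floor: charger x = 0, y = 0, 21 mm above the worktop. Two side ribs 5 mm high run along x from -26 to +26 mm, inner faces at y = -11.5 and +11.5 mm, outer at 17.5. Seated, the cell lies on this floor between the ribs, its centre 34 mm above the worktop, its +x along the charger's +x.
- bay_plate (a point): Nominal middle of the face of the relaxed sprung steel plate at the bay's -x end: charger x = -30 mm, 8.5 mm above the bay floor. The plate is 24 mm wide, reaches from 1 to 16 mm above the bay floor and backs towards -x; a grey tower 20 mm high stands 27 mm behind its face. Plate and red wall are 60 mm apart face to face when relaxed.
- bay_wall (a point): Nominal top middle of the inner face of the red end wall (fixed contact) at the bay's +x end: charger x = +30 mm, 20 mm above the bay floor. The wall is 34 mm wide and 12 mm thick. The 66 mm cell fits between plate and wall only with the spring compressed by 6 mm.
- spring (a joint): Compression of the sprung contact plate in m: 0 relaxed, growing as the plate is pushed towards the charger's -x, 0.0115 at its hard stop. Force about 2.4 N when just touched, plus 0.6 N per mm. With the cell seated it reads 0.006; while the plus end is tipped down past the red wall about 0.0075 is needed.
- mug: Blue mug, 80 mm across, 85 mm high, origin under its centre; beyond the work. Leave alone.
- bowl: White bowl, 116 mm across, 50 mm high, origin under its centre. Leave alone.
- spoon: Spoon lying on the worktop. Leave alone.
Not all that is in view belongs to the job. There is more than one size of the fresh_cell; the one meant has the size given above. There is more than one size of the charger; the one meant has the size given above.

How it is judged:
By the outcome, as a careful person would: the job done as asked, in the order asked, and still so for the second after the job is handed in, with the robot touching nothing.
It also fails if it takes over 54 s, if anything falls off the work surface, if the arm or the gripper's body presses on something with over 40 N, if the wrist force passes 120 N, or if a joint passes its speed limit or range.

## Working session

There is one attempt and no reset: what is moved stays moved. The work goes in short steps, Python scripts to look and compute and a tool call to move; the robot and the scene stay as the last step left them, time stands still between calls to the robot, and variables do not carry over. Pictures are saved under pics/ and viewed, at most 10 in all, crops included, and the job is handed in when it is done.

Besides the shell and the picture viewer there is one more tool, called as name(argument=value, ...) on one line, values as JSON. drive_tool: Moves the arm, as the interface text tells. Its arguments: {"type":"object","properties":{"moves":{"type":"array"},"force":{"type":"number"}},"required":["moves"]}

```bash
ls; mkdir -p pics
cat > h.py <<'E'
import numpy as np, cv2
from cell import sensors, vision, workorder, env
def cam(n):
    c=vision.read_camera(n); c['R']=np.array(c['R']); c['t']=np.array(c['t']); return c
def ray(c,u,v,z):
    d=c['R'].T@np.array([(u-c['cx'])/c['fx'],(v-c['cy'])/c['fy'],1]); o=-c['R'].T@c['t']
    return o+d*(z-o[2])/d[2]
def proj(c,X):
    p=c['R']@np.array(X)+c['t']; return c['fx']*p[0]/p[2]+c['cx'],c['fy']*p[1]/p[2]+c['cy']
def save(c,n): cv2.imwrite('pics/'+n,c['image'][:,:,::-1])
E
python3 - <<'E'
from h import *
import pickle
for n in ['scene','top']:
    c=cam(n); save(c,n+'0.png'); pickle.dump(c,open(n+'0.pkl','wb')); print(n,c['fx'],-c['R'].T@c['t'])
print(sensors.get_obs())
E
```

```text
pics
scene 429.0015655413485 [ 0.91682746 -0.57933616  0.77957592]
top 439.0455464904524 [0.41826829 0.01543671 1.01169344]
{'time_s': 0.1, 'qpos': array([73.91574168, 18.43439974, -4.0161868 , 83.16836764,  1.29812381,
       78.53931598, -3.26125711]), 'joint_velocities': array([-0.10149027, -0.17672226,  0.03738134, -0.16223069, -0.00987344,
       -0.04333902,  0.03193632]), 'effort': array([-1.17961426e-04, -4.92572021e+01, -4.05913275e-01, -3.13397563e+01,
       -6.43356121e-02,  3.95174848e-02,  6.47553725e-05]), 'tool_pos': array([ 0.18867521, -0.62151817,  0.22957165]), 'tool_rot': array([-1.79903324e+02,  8.25397875e-03,  1.68938579e+01]), 'force': array([0.79484241, 0.23330785, 0.25800877]), 'wrist_torque': array([ 0.03636487, -0.01050973, -0.01255263]), 'grasp_force': 0.0, 'grip_width': 0.08692439713547043}
```

View pics/top0.png

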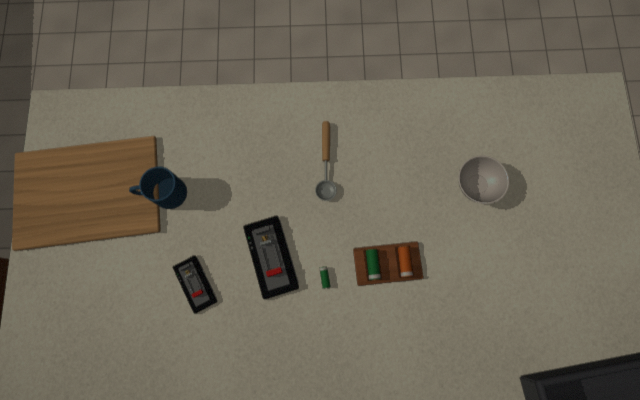

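View pics/scene0.png

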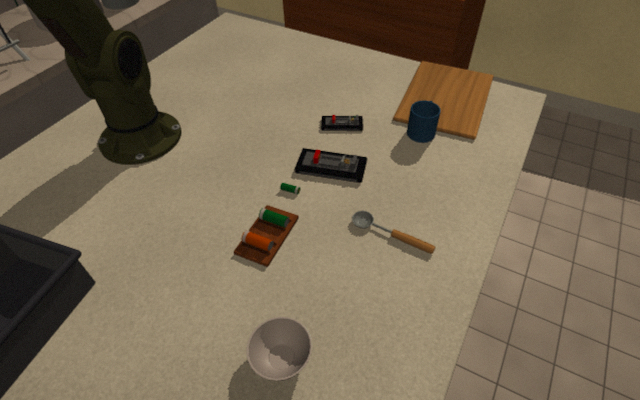

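The top view shows the green cell in the rest at (373,264) with its white end facing the robot. The orange cell is at (405,260). The large charger is at (270,257), with its red wall at (275,272) on the robot side. A small decoy cell is at (325,278) and a small decoy charger at (195,284). The scene view agrees. Next I'll measure these positions.

Run:
```python
from h import *
import pickle
c=pickle.load(open('top0.pkl','rb')); im=c['image']; hsv=cv2.cvtColor(im,cv2.COLOR_RGB2HSV)
def comps(m,box,name,z):
    u0,v0,u1,v1=box; k=np.zeros(m.shape,np.uint8); k[v0:v1,u0:u1]=m[v0:v1,u0:u1]*255
    cs=cv2.findContours(k,cv2.RETR_EXTERNAL,cv2.CHAIN_APPROX_NONE)[0]
    ct=max(cs,key=cv2.contourArea); 
    b=cv2.boxPoints(cv2.minAreaRect(ct)); P=np.array([ray(c,*p,z) for p in b])[:,:2]
    e=[P[1]-P[0],P[2]-P[1]]; e.sort(key=np.linalg.norm)
    a=np.degrees(np.arctan2(e[1][1],e[1][0])); print(name,'ctr',P.mean(0).round(4),'size',[round(np.linalg.norm(x),4) for x in e],'ang',round((a+90)%180-90,1))
H,S,V=[hsv[:,:,i].astype(int) for i in range(3)]
comps((V<40),(235,205,310,305),'charger',.018)
comps((H>40)&(H<90)&(S>100),(350,240,390,290),'green',.025)
comps((H<14)&(S>90),(345,235,435,295),'rest',.012)
comps(((H<6)|(H>174))&(S>150),(255,255,295,285),'wall',.041)
comps((H>8)&(H<22)&(S>190),(392,240,420,290),'orange',.025)
```

```text
charger ctr [0.5311 0.1403] size [np.float64(0.0859), np.float64(0.1737)] ang 15.1
green ctr [ 0.5123 -0.0878] size [np.float64(0.0262), np.float64(0.0553)] ang 3.0
rest ctr [ 0.5083 -0.1244] size [np.float64(0.0847), np.float64(0.151)] ang -85.6
wall ctr [0.495  0.1316] size [np.float64(0.0139), np.float64(0.0338)] ang -73.4
orange ctr [ 0.5156 -0.1594] size [np.float64(0.0343), np.float64(0.0557)] ang 7.0
```

drive_tool(moves=[{"x": 50, "y": -45, "z": 0, "rz": 0.03, "fingers": -1}, {"x": 100, "y": -90, "z": 0, "rz": 0.06}, {"x": 150, "y": -135, "z": 0, "rz": 0.1}, {"x": 200, "y": -180, "z": 0, "rz": 0.12}, {"x": 250, "y": -225, "z": 0, "rz": 0.15}, {"x": 300, "y": -270, "z": 10, "rz": 0.18}, {"x": 350, "y": -315, "z": 20, "rz": 0.2}, {"x": 400, "y": -360, "z": 30, "rz": 0.22}, {"x": 440, "y": -400, "z": 30, "rz": 0.225}, {"x": 458, "y": -418, "z": 30, "rz": 0.225}, {"x": 458, "y": -418, "z": 30, "rz": 0.225}, {"x": 458, "y": -418, "z": 30, "rz": 0.225}, {"x": 458, "y": -418, "z": 30, "rz": 0.225}])

```text
invalid input at $.moves[0]: expected keys x, y, z, rx, ry, rz, fingers
```

Run:
```python
from h import *
import pickle
c=cam('wrist'); save(c,'w1.png'); pickle.dump(c,open('w1.pkl','wb')); o=sensors.get_obs()
print(o['tool_pos'],o['tool_rot'],o['qpos'].round(1),o['time_s'],o['force'],-c['R'].T@c['t'],c['fx'])
```

```text
[ 0.18867772 -0.62160883  0.22971469] [-1.79917461e+02  5.92590074e-03  1.68905557e+01] [73.9 18.4 -4.  83.2  1.3 78.5 -3.3] 0.15 [-0.0321435  -0.29879487 -1.23195385] [ 0.25668486 -0.60120659  0.38516531] 320.4697155895659
```

View pics/w1.png

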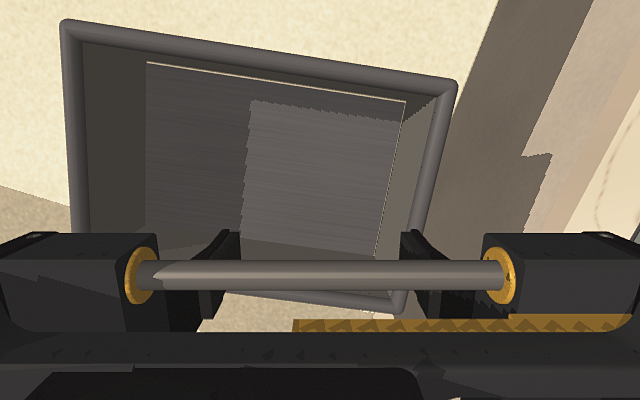

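The row format needs every key, so the arm has not moved. The wrist view shows only the bin and the fingers, near (225,260) and (410,260).

drive_tool(moves=[{"x": 50, "y": -45, "z": 0, "rx": 0, "ry": 0, "rz": 0.03, "fingers": -1}, {"x": 100, "y": -90, "z": 0, "rx": 0, "ry": 0, "rz": 0.06, "fingers": -1}, {"x": 150, "y": -135, "z": 0, "rx": 0, "ry": 0, "rz": 0.1, "fingers": -1}, {"x": 200, "y": -180, "z": 0, "rx": 0, "ry": 0, "rz": 0.12, "fingers": -1}, {"x": 250, "y": -225, "z": 0, "rx": 0, "ry": 0, "rz": 0.15, "fingers": -1}, {"x": 300, "y": -270, "z": 10, "rx": 0, "ry": 0, "rz": 0.18, "fingers": -1}, {"x": 350, "y": -315, "z": 20, "rx": 0, "ry": 0, "rz": 0.2, "fingers": -1}, {"x": 400, "y": -360, "z": 30, "rx": 0, "ry": 0, "rz": 0.22, "fingers": -1}, {"x": 440, "y": -400, "z": 30, "rx": 0, "ry": 0, "rz": 0.225, "fingers": -1}, {"x": 458, "y": -418, "z": 30, "rx": 0, "ry": 0, "rz": 0.225, "fingers": -1}, {"x": 458, "y": -418, "z": 30, "rx": 0, "ry": 0, "rz": 0.225, "fingers": -1}, {"x": 458, "y": -418, "z": 30, "rx": 0, "ry": 0, "rz": 0.225, "fingers": -1}, {"x": 458, "y": -418, "z": 30, "rx": 0, "ry": 0, "rz": 0.225, "fingers": -1}])

```text
time_s: 1.78
tool_pos: [0.505, -0.0908, 0.2004]
tool_rot: [180.0, 0.0, 3.8]
force: [-0.1, -0.1, -0.3]
grip_width: 0.0871
grasp_force: 0.0
```

Run:
```python
from h import *
import pickle
c=cam('wrist'); save(c,'w2.png'); pickle.dump(c,open('w2.pkl','wb')); o=sensors.get_obs()
print(o['tool_pos'],o['tool_rot'],o['qpos'].round(1),o['time_s'],o['force'],-c['R'].T@c['t'],c['fx'])
```

```text
[ 0.50505164 -0.09067698  0.20044612] [1.79968546e+02 2.28403910e-02 3.83086631e+00] [ 39.1   4.5 -33.2 103.7   2.6  72.5 -81. ] 1.825 [-0.0650291   0.18123844 -1.07152646] [ 0.57591556 -0.08607174  0.35591243] 320.4697155895659
```

View pics/w2.png

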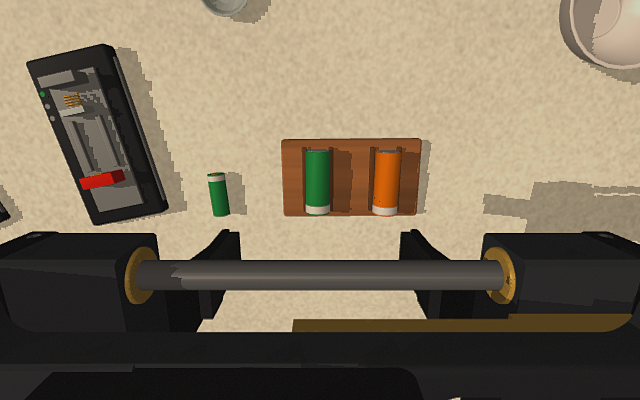

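The wrist view is clear. The green cell spans (305–331, 150–215) with its white end at the bottom. The charger runs from (70,50) to (125,225), with the red wall at (102,180) and the plate at about (72,112). I'll measure both from this picture.

Run:
```python
from h import *
import pickle
c=pickle.load(open('w2.pkl','rb')); im=c['image']; hsv=cv2.cvtColor(im,cv2.COLOR_RGB2HSV)
H,S,V=[hsv[:,:,i].astype(int) for i in range(3)]
def comps(m,box,name,z):
    u0,v0,u1,v1=box; k=np.zeros(m.shape,np.uint8); k[v0:v1,u0:u1]=m[v0:v1,u0:u1]*255
    ct=max(cv2.findContours(k,cv2.RETR_EXTERNAL,cv2.CHAIN_APPROX_NONE)[0],key=cv2.contourArea)
    b=cv2.boxPoints(cv2.minAreaRect(ct)); P=np.array([ray(c,*p,z) for p in b])[:,:2]
    e=[P[1]-P[0],P[2]-P[1]]; e.sort(key=np.linalg.norm)
    a=np.degrees(np.arctan2(e[1][1],e[1][0])); print(name,b.round(1).tolist(),'ctr',P.mean(0).round(4),'size',[round(float(np.linalg.norm(x)),4) for x in e],'ang',round((a+90)%180-90,1))
g=((H>40)&(H<90)&(S>100))
comps(g,(295,140,340,225),'green',.027)
comps(g|((S<60)&(V>120)&(np.arange(640)[None]>303)&(np.arange(640)[None]<333)),(303,140,333,220),'green+band',.027)
comps((V<75)&(S<120),(10,30,172,228),'charger',.018)
comps((H<14)&(S>90),(270,130,430,222),'rest',.012)
comps(((H<5)|(H>175))&(S>180)&(V>170),(70,165,130,195),'wallTop',.041)
comps((V>0)&(S>=0)&((H<5)|(H>175))&(S>180),(70,165,130,195),'wallAll',.041)
p=[(305.5,151),(330.5,151),(305.5,214),(330.5,214)]
crop=cv2.resize(im[30:230,15:185],None,fx=3,fy=3,interpolation=cv2.INTER_CUBIC); cv2.imwrite('pics/w2c.png',crop[:,:,::-1])
```

```text
green [[305.0, 151.0], [329.0, 151.0], [329.0, 206.0], [305.0, 206.0]] ctr [ 0.5086 -0.0882] size [0.0245, 0.0586] ang 4.3
green+band [[305.0, 151.0], [329.0, 151.0], [329.0, 215.0], [305.0, 215.0]] ctr [ 0.5035 -0.0885] size [0.0245, 0.0687] ang 4.3
charger [[25.399999618530273, 62.29999923706055], [107.69999694824219, 32.0], [172.5, 207.8000030517578], [90.0999984741211, 238.10000610351562]] ctr [0.5315 0.139 ] size [0.0893, 0.1802] ang 17.0
rest [[281.0, 138.0], [421.0, 138.0], [421.0, 216.0], [281.0, 216.0]] ctr [ 0.509  -0.1253] size [0.087, 0.148] ang -86.2
wallTop [[78.9000015258789, 178.60000610351562], [110.9000015258789, 172.0], [113.19999694824219, 183.0], [81.19999694824219, 189.60000610351562]] ctr [0.4949 0.1327] size [0.0112, 0.0338] ang -74.6
wallAll [[78.4000015258789, 178.1999969482422], [122.19999694824219, 168.60000610351562], [124.80000305175781, 180.6999969482422], [81.0, 190.1999969482422]] ctr [0.4966 0.127 ] size [0.0122, 0.0463] ang -74.1
```

View pics/w2c.png

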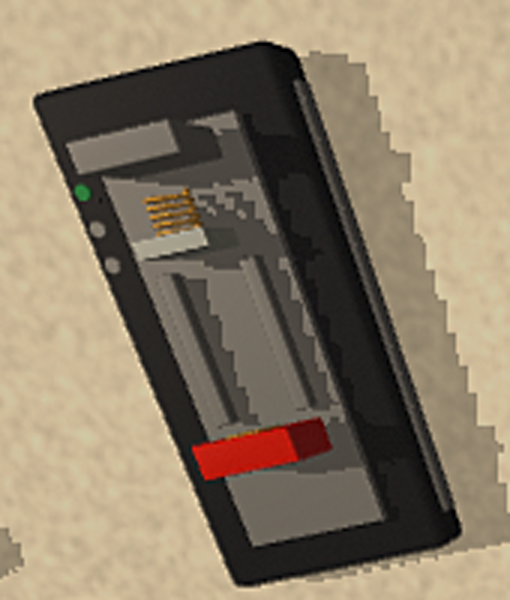

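Run:
```python
from h import *
import pickle
c=pickle.load(open('w2.pkl','rb'))
a=ray(c,318,151,.037);b=ray(c,318,215.5,.037);print('cell ends',a,b,a-b,(a+b)/2)
l=ray(c,304.5,180,.027);r=ray(c,330.5,180,.027);print('sides',l,r,(l+r)/2)
C=lambda u,v:(u/3+15,v/3+30)
f=lambda u,v,z:ray(c,*C(u,v),z)[:2]
u=np.array([.9646,.2639]);v=np.array([-.2639,.9646])
P={'plateL':(140,260,.037),'plateR':(207,245,.037),'wallL':(193,447,.041),'wallR':(288,428,.041),'wallL2':(205,480,.041),'wallR2':(297,460,.041),
'ribLo':(160,275,.026),'ribLi':(178,275,.026),'ribRo':(261,258,.026),'ribRo2':(325,405,.026),'body1':(245,585,.018),'body2':(455,540,.018),'body3':(37,98,.018),'body4':(297,48,.018)}
for k,p in P.items():
    q=f(*p); print(k,q.round(4),'u %.4f v %.4f'%(q@u,q@v))
```

```text
cell ends [ 0.53901809 -0.08725489  0.037     ] [ 0.4720446  -0.09167313  0.037     ] [0.06697349 0.00441824 0.        ] [ 0.50553134 -0.08946401  0.037     ]
sides [ 0.50677728 -0.07518734  0.027     ] [ 0.50859831 -0.1023301   0.027     ] [ 0.50768779 -0.08875872  0.027     ]
plateL [0.5553 0.1612] u 0.5782 v 0.0090
plateR [0.5615 0.1392] u 0.5783 v -0.0139
wallL [0.4957 0.1491] u 0.5175 v 0.0130
wallR [0.5043 0.1169] u 0.5173 v -0.0203
wallL2 [0.4845 0.1466] u 0.5060 v 0.0135
wallR2 [0.4935 0.115 ] u 0.5064 v -0.0193
ribLo [0.5502 0.1638] u 0.5739 v 0.0128
ribLi [0.5506 0.1578] u 0.5727 v 0.0069
ribRo [0.5579 0.1296] u 0.5724 v -0.0222
ribRo2 [0.5098 0.113 ] u 0.5216 v -0.0256
body1 [0.4382 0.1537] u 0.4633 v 0.0326
body2 [0.4611 0.0748] u 0.4645 v -0.0495
body3 [0.6036 0.2021] u 0.6356 v 0.0357
body4 [0.6244 0.1161] u 0.6329 v -0.0528
```

drive_tool(force=30, moves=[{"x": 0, "y": -1.5, "z": 0, "rx": 0, "ry": 0, "rz": -0.005, "fingers": 0}, {"x": 0.5, "y": -1.5, "z": 40, "rx": 0, "ry": 0, "rz": -0.005, "fingers": 0}, {"x": 0.5, "y": -1.5, "z": 80, "rx": 0, "ry": 0, "rz": -0.005, "fingers": 0}, {"x": 0.5, "y": -1.5, "z": 110, "rx": 0, "ry": 0, "rz": -0.005, "fingers": 0}, {"x": 0.5, "y": -1.5, "z": 125, "rx": 0, "ry": 0, "rz": -0.005, "fingers": 0}, {"x": 0.5, "y": -1.5, "z": 140, "rx": 0, "ry": 0, "rz": -0.005, "fingers": 0}, {"x": 0.5, "y": -1.5, "z": 155, "rx": 0, "ry": 0, "rz": -0.005, "fingers": 0}, {"x": 0.5, "y": -1.5, "z": 165, "rx": 0, "ry": 0, "rz": -0.005, "fingers": 0}, {"x": 0.5, "y": -1.5, "z": 173, "rx": 0, "ry": 0, "rz": -0.005, "fingers": 0}, {"x": 0.5, "y": -1.5, "z": 173, "rx": 0, "ry": 0, "rz": -0.005, "fingers": 0}])

```text
time_s: 3.08
tool_pos: [0.5057, -0.0873, 0.0271]
tool_rot: [-180.0, 0.0, 4.3]
force: [-0.6, 1.3, -0.0]
grip_width: 0.0436
grasp_force: 0.0
```

drive_tool(force=30, moves=[{"x": 0, "y": 1.5, "z": 0, "rx": 0, "ry": 0, "rz": 0, "fingers": 0.3}, {"x": 0, "y": 1.5, "z": 0, "rx": 0, "ry": 0, "rz": 0, "fingers": 0.6}, {"x": 0, "y": 1.5, "z": 0, "rx": 0, "ry": 0, "rz": 0, "fingers": 0.8}, {"x": 0, "y": 1.5, "z": 0, "rx": 0, "ry": 0, "rz": 0, "fingers": 0.8}, {"x": 0, "y": 1.5, "z": 0, "rx": 0, "ry": 0, "rz": 0, "fingers": 0.8}, {"x": 0, "y": 1.5, "z": 0, "rx": 0, "ry": 0, "rz": 0, "fingers": 0.8}])

```text
time_s: 3.82
tool_pos: [0.5064, -0.0891, 0.0279]
tool_rot: [180.0, -0.0, 4.3]
force: [-1.1, -0.1, 3.5]
grip_width: 0.0252
grasp_force: 30.0
```

drive_tool(moves=[{"x": 0, "y": 0, "z": -2, "rx": 0, "ry": 0, "rz": 0, "fingers": 0.8}, {"x": 0, "y": 0, "z": -5, "rx": 0, "ry": 0, "rz": 0, "fingers": 0.8}, {"x": 0, "y": 0, "z": -10, "rx": 0, "ry": 0, "rz": 0, "fingers": 0.8}, {"x": 0, "y": 0, "z": -10, "rx": 0, "ry": 0, "rz": 0, "fingers": 0.8}, {"x": 0, "y": 0, "z": -10, "rx": 0, "ry": 0, "rz": 0, "fingers": 0.8}])

```text
time_s: 4.45
tool_pos: [0.5061, -0.089, 0.0375]
tool_rot: [180.0, 0.0, 4.3]
force: [-0.0, 1.4, -0.4]
grip_width: 0.0252
grasp_force: 30.0
```

Run:
```python
from h import *
c=cam('wrist'); save(c,'w3.png'); o=sensors.get_obs()
print(o['tool_pos'],o['tool_rot'],o['force'],o['grip_width'],o['grasp_force'])
s=cam('scene'); k=cv2.resize(s['image'][180:280,210:330],None,fx=4,fy=4,interpolation=cv2.INTER_CUBIC)
w=c['image'][130:330,200:440]
w=cv2.resize(w,(480,400)); cv2.imwrite('pics/g.png',np.vstack([k[:,:480],w])[:,:,::-1][:600] if 0 else np.hstack([k[:400,:400],w[:, :400]])[:,:,::-1])
```

```text
[ 0.50602346 -0.08894462  0.03747069] [1.79996270e+02 8.46069971e-03 4.28271989e+00] [-0.20348579  1.05026277 -1.50961834] 0.025371371475395754 29.991972148418427
```

View pics/g.png

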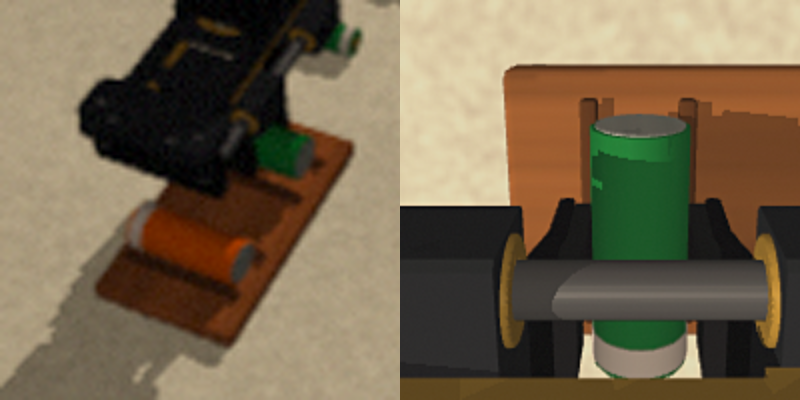

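The cell is held level and clear of the rest. Next I'll carry it to a hover over the bay.

drive_tool(force=40, moves=[{"x": 0, "y": 0, "z": -25, "rx": 0, "ry": 0, "rz": 0, "fingers": 0.8}, {"x": 0, "y": 0, "z": -60, "rx": 0, "ry": 0, "rz": 0, "fingers": 0.8}, {"x": 5, "y": -20, "z": -100, "rx": 0, "ry": 0, "rz": -0.02, "fingers": 0.8}, {"x": 10, "y": -50, "z": -130, "rx": 0, "ry": 0, "rz": -0.04, "fingers": 0.8}, {"x": 16, "y": -90, "z": -130, "rx": 0, "ry": 0, "rz": -0.08, "fingers": 0.8}, {"x": 24, "y": -130, "z": -130, "rx": 0, "ry": 0, "rz": -0.11, "fingers": 0.8}, {"x": 32, "y": -170, "z": -130, "rx": 0, "ry": 0, "rz": -0.15, "fingers": 0.8}, {"x": 38, "y": -205, "z": -130, "rx": 0, "ry": 0, "rz": -0.18, "fingers": 0.8}, {"x": 41, "y": -222, "z": -130, "rx": 0, "ry": 0, "rz": -0.192, "fingers": 0.8}, {"x": 41, "y": -228, "z": -130, "rx": 0, "ry": 0, "rz": -0.192, "fingers": 0.8}, {"x": 41, "y": -228, "z": -130, "rx": 0, "ry": 0, "rz": -0.192, "fingers": 0.8}, {"x": 41, "y": -228, "z": -130, "rx": 0, "ry": 0, "rz": -0.192, "fingers": 0.8}, {"x": 41, "y": -228, "z": -130, "rx": 0, "ry": 0, "rz": -0.192, "fingers": 0.8}])

```text
time_s: 6.18
tool_pos: [0.5301, 0.1403, 0.1675]
tool_rot: [180.0, 0.0, 15.2]
force: [-0.1, 0.1, -0.8]
grip_width: 0.0248
grasp_force: 40.0
```

Run:
```python
from h import *
import pickle
c=cam('wrist'); save(c,'w4.png'); pickle.dump(c,open('w4.pkl','wb')); o=sensors.get_obs()
print(o['tool_pos'],o['tool_rot'],o['force'],o['grip_width'],o['qpos'].round(1),-c['R'].T@c['t'])
w=c['image'][50:350,120:520]; cv2.imwrite('pics/w4c.png',cv2.resize(w,(800,600),interpolation=cv2.INTER_CUBIC)[:,:,::-1])
```

```text
[0.53011242 0.14053842 0.16752139] [1.79971229e+02 6.43538552e-03 1.51976908e+01] [-0.4245869   0.36004826  0.01430764] 0.024600366527802627 [ 21.7  12.6 -44.1 101.2   9.3  69.9 -99.7] [0.59866443 0.158869   0.32308086]
```

View pics/w4c.png

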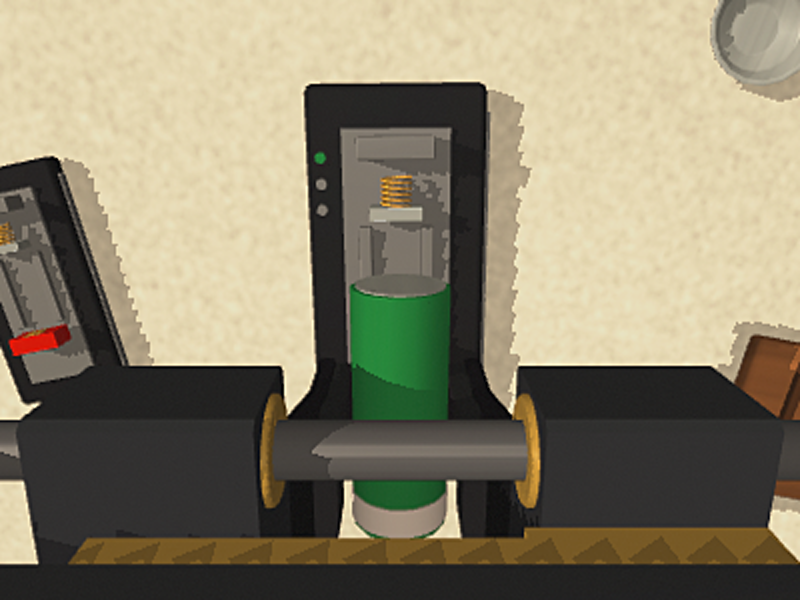

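The view shows the held cell at columns 350–448, steel end centre at about (400,288). The plate top strip is at (369–423, 207–221), ribs at 359–432, tower at 357–436. The yaw looks aligned, with a small lateral offset. I'll compute it in the tool frame.

Run:
```python
from h import *
import pickle
c=pickle.load(open('w4.pkl','rb')); T=np.array([0.5301,0.1405,.1675]); a=np.radians(15.2)
X=np.array([np.cos(a),np.sin(a)]);Y=np.array([np.sin(a),-np.cos(a)])
def t(u,v,z):
    q=ray(c,u/2+120,v/2+50,z)[:2]-T[:2]; return (q@X*1000).round(1),(q@Y*1000).round(1)
print('cam fwd',c['R'][2])
za=.1646
for n,p in {'cellsideL':(350.5,330,za+.003),'cellsideR':(448.5,330,za+.003),'steelTopEdge':(400,298,za+.013),'steelBot':(400,274,za-.013),'steelMidL':(351,287,za),'whiteTop':(400,540,za+.013),
'plateFL':(369,221,.037),'plateFR':(423,221,.037),'plateBL':(369,208,.037),'ribL':(359,240,.026),'ribR':(432,240,.026),'towL':(357,158,.041),'towR':(436,158,.041),'bodyL':(305,90,.018),'bodyR':(487,90,.018)}.items(): print(n,t(*p))
```

```text
cam fwd [-0.25197124 -0.06935207 -0.96524649]
cellsideL (np.float64(20.6), np.float64(-12.0))
cellsideR (np.float64(20.6), np.float64(13.0))
steelTopEdge (np.float64(31.8), np.float64(0.6))
steelBot (np.float64(31.6), np.float64(0.6))
steelMidL (np.float64(31.2), np.float64(-11.9))
whiteTop (np.float64(-33.9), np.float64(0.6))
plateFL (np.float64(29.5), np.float64(-13.0))
plateFR (np.float64(29.5), np.float64(11.2))
plateBL (np.float64(35.4), np.float64(-12.9))
ribL (np.float64(19.0), np.float64(-18.3))
ribR (np.float64(19.0), np.float64(15.9))
towL (np.float64(57.3), np.float64(-17.6))
towR (np.float64(57.3), np.float64(16.4))
bodyL (np.float64(86.3), np.float64(-42.1))
bodyR (np.float64(86.3), np.float64(40.3))
```

drive_tool(force=45, moves=[{"x": -2, "y": -0.6, "z": 5, "rx": 0, "ry": -0.07, "rz": 0, "fingers": 0.8}, {"x": -4, "y": -1.2, "z": 10, "rx": 0, "ry": -0.14, "rz": 0, "fingers": 0.8}, {"x": -6.7, "y": -1.6, "z": 20, "rx": 0, "ry": -0.21, "rz": 0, "fingers": 0.8}, {"x": -6.7, "y": -1.6, "z": 30, "rx": 0, "ry": -0.28, "rz": 0, "fingers": 0.8}, {"x": -6.7, "y": -1.6, "z": 40, "rx": 0, "ry": -0.35, "rz": 0, "fingers": 0.8}, {"x": -6.7, "y": -1.6, "z": 50, "rx": 0, "ry": -0.42, "rz": 0, "fingers": 0.8}, {"x": -6.7, "y": -1.6, "z": 60, "rx": 0, "ry": -0.489, "rz": 0, "fingers": 0.8}, {"x": -6.7, "y": -1.6, "z": 70, "rx": 0, "ry": -0.489, "rz": 0, "fingers": 0.8}, {"x": -6.7, "y": -1.6, "z": 80, "rx": 0, "ry": -0.489, "rz": 0, "fingers": 0.8}, {"x": -6.7, "y": -1.6, "z": 90, "rx": 0, "ry": -0.489, "rz": 0, "fingers": 0.8}, {"x": -6.7, "y": -1.6, "z": 97, "rx": 0, "ry": -0.489, "rz": 0, "fingers": 0.8}, {"x": -6.7, "y": -1.6, "z": 102, "rx": 0, "ry": -0.489, "rz": 0, "fingers": 0.8}, {"x": -6.7, "y": -1.6, "z": 105, "rx": 0, "ry": -0.489, "rz": 0, "fingers": 0.8}, {"x": -6.7, "y": -1.6, "z": 105, "rx": 0, "ry": -0.489, "rz": 0, "fingers": 0.8}, {"x": -6.7, "y": -1.6, "z": 105, "rx": 0, "ry": -0.489, "rz": 0, "fingers": 0.8}])

```text
time_s: 8.1
tool_pos: [0.5233, 0.1414, 0.0628]
tool_rot: [180.0, 28.0, 15.3]
force: [-0.0, 0.7, -0.7]
grip_width: 0.0252
grasp_force: 45.0
```

Run:
```python
from h import *
import pickle
c=cam('wrist'); save(c,'w5.png'); pickle.dump(c,open('w5.pkl','wb')); o=sensors.get_obs()
print(o['tool_pos'],o['tool_rot'],o['force'],o['wrist_torque'],o['grip_width'],o['qpos'].round(1),-c['R'].T@c['t'])
a=np.radians(15.2);d=o['tool_pos'][:2]-np.array([.5301,.1405]);print('s,y',d@[np.cos(a),np.sin(a)]*1000,d@[np.sin(a),-np.cos(a)]*1000)
w=c['image'][50:350,120:520]; w=cv2.resize(w,(480,360),interpolation=cv2.INTER_CUBIC)
s=cam('scene'); k=cv2.resize(s['image'][120:210,270:390],None,fx=4,fy=4,interpolation=cv2.INTER_CUBIC)[:360,:320]
cv2.imwrite('pics/w5c.png',np.hstack([w,k])[:,:,::-1])
```

```text
[0.52325436 0.14137868 0.06276174] [179.99573713  27.99183835  15.28412979] [ 0.06373805 -0.23117403 -0.24029718] [ 0.12672151 -0.61995085  0.00563546] 0.024868020268419447 [   8.9   40.5  -38.    84.    17.7   91.4 -106.7] [0.65347073 0.17690707 0.16683027]
s,y -6.375775192911458 -2.642795587070014
```

View pics/w5c.png

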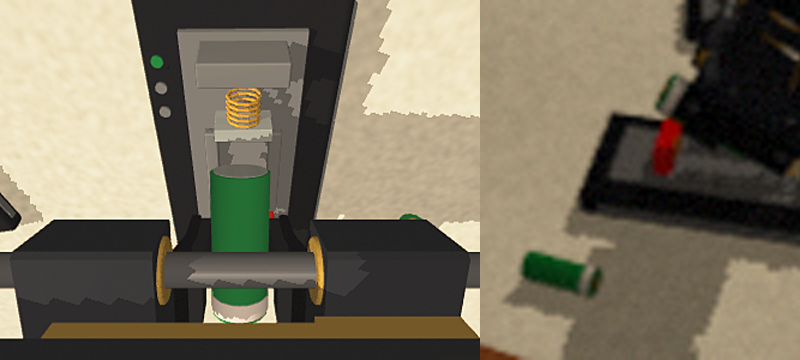

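The tilted view shows the cell centred at column 240 and the plate, ribs and tower at about 243, so it needs a 1.2 mm shift in +y. The scene crop shows the white end above the red wall. I'll lower it now.

drive_tool(moves=[{"x": 1.3, "y": 0.6, "z": 2.5, "rx": 0, "ry": 0, "rz": 0, "fingers": 0.8}, {"x": 2.6, "y": 1.2, "z": 5, "rx": 0, "ry": 0, "rz": 0, "fingers": 0.8}, {"x": 4, "y": 1.2, "z": 7.5, "rx": 0, "ry": 0, "rz": 0, "fingers": 0.8}, {"x": 5.3, "y": 1.2, "z": 10, "rx": 0, "ry": 0, "rz": 0, "fingers": 0.8}, {"x": 5.3, "y": 1.2, "z": 10, "rx": 0, "ry": 0, "rz": 0, "fingers": 0.8}, {"x": 5.3, "y": 1.2, "z": 10, "rx": 0, "ry": 0, "rz": 0, "fingers": 0.8}])

```text
time_s: 8.95
tool_pos: [0.5234, 0.1402, 0.0512]
tool_rot: [180.0, 28.0, 15.3]
force: [-0.1, 0.4, -0.9]
grip_width: 0.0251
grasp_force: 45.0
```

```bash
cat >> h.py <<'E'
def st():
    o=sensors.get_obs(); a=np.radians(15.25); X=np.array([np.cos(a),np.sin(a)]);Y=np.array([np.sin(a),-np.cos(a)])
    d=o['tool_pos'][:2]-np.array([.5301,.1405]); f=o['force']
    th=np.radians(o['tool_rot'][1]); s=d@X*1000; z=o['tool_pos'][2]*1000
    cx=s+31.9*np.cos(th)-15.9*np.sin(th); cz=z-31.9*np.sin(th)-15.9*np.cos(th)-21
    print('t %.2f s %.2f y %.2f z %.2f rot %s | Fx %.2f Fy %.2f Fz %.2f | My %.2f | corner s %.2f h %.2f face16 %.2f plus s %.2f h %.2f w %.4f'%(o['time_s'],s,d@Y*1000,z,o['tool_rot'].round(2),f[:2]@X,f[:2]@Y,f[2],o['wrist_torque'][:2]@Y,cx,cz,cx+(16-cz)*np.tan(th),cx-66*np.cos(th),cz+66*np.sin(th),o['grip_width']))
E
python3 -c "from h import *;st()"
```

```text
t 8.95 s -6.55 y -1.47 z 51.23 rot [180.    28.02  15.29] | Fx -0.02 Fy -0.44 Fz -0.92 | My 0.67 | corner s 14.14 h 1.20 face16 22.02 plus s -44.12 h 32.21 w 0.0251
```

drive_tool(moves=[{"x": 1.8, "y": 0, "z": -0.95, "rx": 0, "ry": 0, "rz": 0, "fingers": 0.8}, {"x": 3.5, "y": 0, "z": -1.9, "rx": 0, "ry": 0, "rz": 0, "fingers": 0.8}, {"x": 5.3, "y": 0, "z": -2.8, "rx": 0, "ry": 0, "rz": 0, "fingers": 0.8}, {"x": 5.3, "y": 0, "z": -2.8, "rx": 0, "ry": 0, "rz": 0, "fingers": 0.8}])

```text
time_s: 9.45
tool_pos: [0.5293, 0.1418, 0.0511]
tool_rot: [-180.0, 28.0, 15.3]
force: [-0.5, -0.4, -0.4]
grip_width: 0.0251
grasp_force: 45.0
```

```bash
python3 -c "from h import *;st()"
```

```text
t 9.45 s -0.40 y -1.46 z 51.14 rot [-180.     28.01   15.29] | Fx -0.60 Fy 0.23 Fz -0.42 | My 0.65 | corner s 20.29 h 1.12 face16 28.21 plus s -37.97 h 32.11 w 0.0251
```

drive_tool(moves=[{"x": 0.9, "y": 0, "z": -0.47, "rx": 0, "ry": 0, "rz": 0, "fingers": 0.8}, {"x": 1.8, "y": 0, "z": -0.95, "rx": 0, "ry": 0, "rz": 0, "fingers": 0.8}, {"x": 2.65, "y": 0, "z": -1.4, "rx": 0, "ry": 0, "rz": 0, "fingers": 0.8}, {"x": 2.65, "y": 0, "z": -1.4, "rx": 0, "ry": 0, "rz": 0, "fingers": 0.8}])

```text
time_s: 9.95
tool_pos: [0.5314, 0.1423, 0.0511]
tool_rot: [180.0, 28.1, 15.3]
force: [-2.6, -1.2, -0.1]
grip_width: 0.0252
grasp_force: 45.0
```

```bash
python3 -c "from h import *;st()"
```

```text
t 9.95 s 1.75 y -1.40 z 51.13 rot [179.99  28.12  15.3 ] | Fx -2.83 Fy 0.47 Fz -0.14 | My 0.10 | corner s 22.39 h 1.08 face16 30.36 plus s -35.82 h 32.18 w 0.0252
```

drive_tool(moves=[{"x": 0.9, "y": 0, "z": -0.47, "rx": 0, "ry": 0, "rz": 0, "fingers": 0.8}, {"x": 1.8, "y": 0, "z": -0.95, "rx": 0, "ry": 0, "rz": 0, "fingers": 0.8}, {"x": 2.65, "y": 0, "z": -1.4, "rx": 0, "ry": 0, "rz": 0, "fingers": 0.8}, {"x": 3.5, "y": 0, "z": -1.9, "rx": 0, "ry": 0, "rz": 0, "fingers": 0.8}, {"x": 3.5, "y": 0, "z": -1.9, "rx": 0, "ry": 0, "rz": 0, "fingers": 0.8}])

```text
time_s: 10.58
tool_pos: [0.5356, 0.1435, 0.0512]
tool_rot: [180.0, 28.1, 15.3]
force: [-5.4, -1.6, 1.0]
grip_width: 0.0248
grasp_force: 45.0
```

```bash
python3 -c "from h import *;st()"
```

```text
t 10.57 s 6.04 y -1.42 z 51.16 rot [179.99  28.08  15.29] | Fx -5.63 Fy 0.15 Fz 1.00 | My -0.51 | corner s 26.70 h 1.11 face16 34.64 plus s -31.53 h 32.18 w 0.0248
```

drive_tool(moves=[{"x": 0.9, "y": 0, "z": -0.47, "rx": 0, "ry": 0, "rz": 0, "fingers": 0.8}, {"x": 1.8, "y": 0, "z": -0.95, "rx": 0, "ry": 0, "rz": 0, "fingers": 0.8}, {"x": 2.65, "y": 0, "z": -1.4, "rx": 0, "ry": 0, "rz": 0, "fingers": 0.8}, {"x": 3.2, "y": 0, "z": -1.7, "rx": 0, "ry": 0, "rz": 0, "fingers": 0.8}, {"x": 3.2, "y": 0, "z": -1.7, "rx": 0, "ry": 0, "rz": 0, "fingers": 0.8}])

```text
time_s: 11.2
tool_pos: [0.5383, 0.1442, 0.0512]
tool_rot: [180.0, 28.2, 15.3]
force: [-6.0, -2.6, 0.4]
grip_width: 0.0247
grasp_force: 45.0
```

```bash
cat >> h.py <<'E'
def plan(angles,face=38.2,h=0.6):
    o=sensors.get_obs(); a=np.radians(15.25); X=np.array([np.cos(a),np.sin(a)])
    s=(o['tool_pos'][:2]-np.array([.5301,.1405]))@X*1000; z=o['tool_pos'][2]*1000; t0=np.radians(o['tool_rot'][1])
    for d in angles:
        t=np.radians(d); S=face-(16-h)*np.tan(t)-31.9*np.cos(t)+15.9*np.sin(t)-s; U=21+h+31.9*np.sin(t)+15.9*np.cos(t)-z
        print(d,'x %.2f z %.2f ry %.3f'%(S*np.cos(t0)-U*np.sin(t0),-S*np.sin(t0)-U*np.cos(t0),t0-t))
E
python3 -c "from h import *;st();plan([28,26,24,22,20,18])"
```

```text
t 11.20 s 8.91 y -1.44 z 51.21 rot [179.99  28.18  15.3 ] | Fx -6.47 Fy 0.95 Fz 0.43 | My -0.89 | corner s 29.52 h 1.13 face16 37.49 plus s -28.66 h 32.30 w 0.0247
28 x 0.64 z 0.33 ry 0.003
26 x 0.70 z 1.14 ry 0.038
24 x 0.79 z 1.97 ry 0.073
22 x 0.89 z 2.83 ry 0.108
20 x 1.02 z 3.71 ry 0.143
18 x 1.18 z 4.62 ry 0.178
```

drive_tool(moves=[{"x": 0.7, "y": 0, "z": 0.3, "rx": 0, "ry": 0, "rz": 0, "fingers": 0.8}, {"x": 0.7, "y": 0, "z": 1.1, "rx": 0, "ry": 0.038, "rz": 0, "fingers": 0.8}, {"x": 0.8, "y": 0, "z": 2.0, "rx": 0, "ry": 0.073, "rz": 0, "fingers": 0.8}, {"x": 0.9, "y": 0, "z": 2.8, "rx": 0, "ry": 0.108, "rz": 0, "fingers": 0.8}, {"x": 1.0, "y": 0, "z": 3.7, "rx": 0, "ry": 0.143, "rz": 0, "fingers": 0.8}, {"x": 1.0, "y": 0, "z": 3.7, "rx": 0, "ry": 0.143, "rz": 0, "fingers": 0.8}, {"x": 1.0, "y": 0, "z": 3.7, "rx": 0, "ry": 0.143, "rz": 0, "fingers": 0.8}])

```text
time_s: 12.08
tool_pos: [0.537, 0.1438, 0.0473]
tool_rot: [180.0, 20.0, 15.3]
force: [-7.3, -1.8, -0.6]
grip_width: 0.0249
grasp_force: 45.0
```

```bash
python3 -c "from h import *;st();plan([20,18,16,14,12,10])"
```

```text
t 12.07 s 7.49 y -1.41 z 47.30 rot [179.98  20.02  15.3 ] | Fx -7.55 Fy -0.16 Fz -0.64 | My -1.11 | corner s 32.02 h 0.44 face16 37.69 plus s -29.99 h 23.04 w 0.0249
20 x 0.48 z -0.34 ry 0.000
18 x 0.51 z 0.58 ry 0.035
16 x 0.56 z 1.52 ry 0.070
14 x 0.65 z 2.48 ry 0.105
12 x 0.77 z 3.46 ry 0.140
10 x 0.92 z 4.46 ry 0.175
```

drive_tool(moves=[{"x": 0.9, "y": 0, "z": -0.5, "rx": 0, "ry": 0, "rz": 0, "fingers": 0.8}, {"x": 1.0, "y": 0, "z": -0.5, "rx": 0, "ry": 0, "rz": 0, "fingers": 0.8}, {"x": 1.0, "y": 0, "z": 0.4, "rx": 0, "ry": 0.035, "rz": 0, "fingers": 0.8}, {"x": 1.0, "y": 0, "z": 1.3, "rx": 0, "ry": 0.07, "rz": 0, "fingers": 0.8}, {"x": 1.1, "y": 0, "z": 2.3, "rx": 0, "ry": 0.105, "rz": 0, "fingers": 0.8}, {"x": 1.1, "y": 0, "z": 2.3, "rx": 0, "ry": 0.105, "rz": 0, "fingers": 0.8}])

```text
time_s: 12.82
tool_pos: [0.5364, 0.1436, 0.0445]
tool_rot: [180.0, 14.0, 15.3]
force: [-7.5, -2.0, -1.8]
grip_width: 0.025
grasp_force: 45.0
```

```bash
python3 -c "from h import *;st();plan([14,12,10,8,6,4],38.7)"
```

```text
t 12.82 s 6.89 y -1.34 z 44.45 rot [179.96  14.05  15.31] | Fx -7.73 Fy -0.07 Fz -1.80 | My -1.27 | corner s 33.97 h 0.28 face16 37.91 plus s -30.05 h 16.31 w 0.0250
14 x 0.77 z -0.49 ry 0.001
12 x 0.78 z 0.49 ry 0.036
10 x 0.83 z 1.50 ry 0.071
8 x 0.91 z 2.52 ry 0.106
6 x 1.03 z 3.56 ry 0.140
4 x 1.18 z 4.62 ry 0.175
```

drive_tool(moves=[{"x": 0.8, "y": 0, "z": -0.3, "rx": 0, "ry": 0, "rz": 0, "fingers": 0.8}, {"x": 0.8, "y": 0, "z": 0.5, "rx": 0, "ry": 0.035, "rz": 0, "fingers": 0.8}, {"x": 0.8, "y": 0, "z": 1.5, "rx": 0, "ry": 0.07, "rz": 0, "fingers": 0.8}, {"x": 0.9, "y": 0, "z": 2.5, "rx": 0, "ry": 0.105, "rz": 0, "fingers": 0.8}, {"x": 0.9, "y": 0, "z": 2.5, "rx": 0, "ry": 0.105, "rz": 0, "fingers": 0.8}])

```text
time_s: 13.45
tool_pos: [0.5361, 0.1435, 0.0414]
tool_rot: [179.9, 8.1, 15.3]
force: [-7.6, -1.6, -1.8]
grip_width: 0.0252
grasp_force: 45.0
```

```bash
python3 -c "from h import *;st();plan([8,6,4,2,0],38.0,0.4)"
```

```text
t 13.45 s 6.58 y -1.30 z 41.44 rot [179.95   8.1   15.31] | Fx -7.78 Fy -0.48 Fz -1.82 | My -1.53 | corner s 35.92 h 0.20 face16 38.17 plus s -29.42 h 9.50 w 0.0252
8 x -0.17 z -0.12 ry 0.002
6 x -0.15 z 0.92 ry 0.037
4 x -0.11 z 1.99 ry 0.071
2 x -0.02 z 3.07 ry 0.106
0 x 0.11 z 4.16 ry 0.141
```

drive_tool(moves=[{"x": 0, "y": 0, "z": 0.9, "rx": 0, "ry": 0.037, "rz": 0, "fingers": 0.8}, {"x": 0, "y": 0, "z": 1.9, "rx": 0, "ry": 0.071, "rz": 0, "fingers": 0.8}, {"x": 0, "y": 0, "z": 3.0, "rx": 0, "ry": 0.106, "rz": 0, "fingers": 0.8}, {"x": 0, "y": 0, "z": 4.1, "rx": 0, "ry": 0.141, "rz": 0, "fingers": 0.8}, {"x": 0, "y": 0, "z": 4.1, "rx": 0, "ry": 0.141, "rz": 0, "fingers": 0.8}, {"x": 0, "y": 0, "z": 4.1, "rx": 0, "ry": 0.141, "rz": 0, "fingers": 0.8}])

```text
time_s: 14.2
tool_pos: [0.5357, 0.1434, 0.0371]
tool_rot: [180.0, 0.0, 15.3]
force: [-7.7, -2.7, -1.3]
grip_width: 0.0252
grasp_force: 45.0
```

```bash
python3 -c "from h import *;st()"
```

```text
t 14.20 s 6.14 y -1.33 z 37.11 rot [1.7995e+02 5.0000e-02 1.5310e+01] | Fx -8.11 Fy 0.59 Fz -1.29 | My -1.81 | corner s 38.03 h 0.18 face16 38.04 plus s -27.97 h 0.24 w 0.0252
```

drive_tool(moves=[{"x": -0.5, "y": 0, "z": 0.4, "rx": 0, "ry": 0, "rz": 0, "fingers": 0.8}, {"x": -1, "y": 0, "z": 0.8, "rx": 0, "ry": 0, "rz": 0, "fingers": 0.8}, {"x": -1.5, "y": 0, "z": 0.8, "rx": 0, "ry": 0, "rz": 0, "fingers": 0.8}, {"x": -2, "y": 0, "z": 0.8, "rx": 0, "ry": 0, "rz": 0, "fingers": 0.8}, {"x": -2, "y": 0, "z": 0.8, "rx": 0, "ry": 0, "rz": 0, "fingers": 0.8}])

```text
time_s: 14.82
tool_pos: [0.5352, 0.1433, 0.037]
tool_rot: [180.0, -0.1, 15.3]
force: [-6.4, -2.2, 0.5]
grip_width: 0.0245
grasp_force: 45.0
```

```bash
python3 -c "from h import *;st()"
```

```text
t 14.82 s 5.67 y -1.32 z 36.95 rot [ 1.7996e+02 -1.2000e-01  1.5310e+01] | Fx -6.78 Fy 0.43 Fz 0.51 | My -1.38 | corner s 37.60 h 0.12 face16 37.57 plus s -28.40 h -0.02 w 0.0245
```

drive_tool(moves=[{"x": -0.7, "y": 0, "z": 0, "rx": 0, "ry": 0, "rz": 0, "fingers": 0.8}, {"x": -1.4, "y": 0, "z": 0, "rx": 0, "ry": 0, "rz": 0, "fingers": 0.8}, {"x": -2, "y": 0, "z": 0, "rx": 0, "ry": 0, "rz": 0, "fingers": 0.8}, {"x": -2, "y": 0, "z": 0, "rx": 0, "ry": 0, "rz": 0, "fingers": 0.8}, {"x": -2, "y": 0, "z": 0, "rx": 0, "ry": 0, "rz": 0, "fingers": 0.8}])

```text
time_s: 15.45
tool_pos: [0.5336, 0.1428, 0.037]
tool_rot: [180.0, -0.2, 15.3]
force: [-5.0, -2.0, -0.8]
grip_width: 0.0248
grasp_force: 45.0
```

```bash
python3 -c "from h import *;st()"
```

```text
t 15.45 s 3.99 y -1.32 z 36.99 rot [ 1.7997e+02 -1.6000e-01  1.5310e+01] | Fx -5.35 Fy 0.57 Fz -0.76 | My -1.23 | corner s 35.93 h 0.18 face16 35.89 plus s -30.07 h -0.00 w 0.0248
```

drive_tool(moves=[{"x": -0.6, "y": 0, "z": 0.2, "rx": 0, "ry": 0, "rz": 0, "fingers": 0.8}, {"x": -1.2, "y": 0, "z": 0.4, "rx": 0, "ry": 0, "rz": 0, "fingers": 0.8}, {"x": -1.2, "y": 0, "z": 0.4, "rx": 0, "ry": 0, "rz": 0, "fingers": 0.8}, {"x": -1.2, "y": 0, "z": 0.4, "rx": 0, "ry": 0, "rz": 0, "fingers": 0.8}])

```text
time_s: 15.95
tool_pos: [0.5336, 0.1428, 0.037]
tool_rot: [180.0, -0.3, 15.3]
force: [-3.5, -2.1, -0.8]
grip_width: 0.0249
grasp_force: 45.0
```

```bash
python3 -c "from h import *;st()"
```

```text
t 15.95 s 3.95 y -1.32 z 36.98 rot [179.99  -0.29  15.29] | Fx -3.91 Fy 1.10 Fz -0.78 | My -0.92 | corner s 35.93 h 0.24 face16 35.85 plus s -30.07 h -0.09 w 0.0249
```

The cell stopped against the red wall and the load is shifting off the hand. I'll unload a little more, release, and rise straight up.

drive_tool(force=10, moves=[{"x": -0.8, "y": 0, "z": 0, "rx": 0, "ry": 0, "rz": 0, "fingers": 0.8}, {"x": -1.5, "y": 0, "z": 0, "rx": 0, "ry": 0, "rz": 0, "fingers": 0.8}, {"x": -1.5, "y": 0, "z": 0, "rx": 0, "ry": 0, "rz": 0, "fingers": 0.4}, {"x": -1.5, "y": 0, "z": 0, "rx": 0, "ry": 0, "rz": 0, "fingers": 0.2}, {"x": -1.5, "y": 0, "z": 0, "rx": 0, "ry": 0, "rz": 0, "fingers": 0.1}, {"x": -1.5, "y": 0, "z": 0, "rx": 0, "ry": 0, "rz": 0, "fingers": 0.1}, {"x": -1.5, "y": 0, "z": -5, "rx": 0, "ry": 0, "rz": 0, "fingers": 0.1}, {"x": -1.5, "y": 0, "z": -20, "rx": 0, "ry": 0, "rz": 0, "fingers": 0.1}, {"x": -1.5, "y": 0, "z": -50, "rx": 0, "ry": 0, "rz": 0, "fingers": 0.1}, {"x": -1.5, "y": 0, "z": -90, "rx": 0, "ry": 0, "rz": 0, "fingers": 0.1}, {"x": -25, "y": 0, "z": -120, "rx": 0, "ry": 0, "rz": 0, "fingers": 0.1}, {"x": -55, "y": 0, "z": -130, "rx": 0, "ry": 0, "rz": 0, "fingers": 0.1}, {"x": -70, "y": 0, "z": -130, "rx": 0, "ry": 0, "rz": 0, "fingers": 0.1}, {"x": -70, "y": 0, "z": -130, "rx": 0, "ry": 0, "rz": 0, "fingers": 0.1}])

```text
time_s: 17.7
tool_pos: [0.4652, 0.1241, 0.1678]
tool_rot: [179.9, -0.4, 15.3]
force: [-0.3, -1.0, 0.7]
grip_width: 0.0393
grasp_force: 0.0
```

Run:
```python
from h import *
import pickle
c=cam('wrist'); pickle.dump(c,open('w6.pkl','wb')); save(c,'w6.png'); st()
w=cv2.resize(c['image'][40:240,220:420],(600,600),interpolation=cv2.INTER_CUBIC); cv2.imwrite('pics/w6c.png',w[:,:,::-1])
```

```text
t 17.75 s -66.25 y -1.21 z 167.63 rot [179.91  -0.39  15.28] | Fx -0.32 Fy 0.06 Fz 0.31 | My 0.02 | corner s -34.24 h 130.95 face16 -33.45 plus s -100.24 h 130.49 w 0.0390
```

View pics/w6c.png

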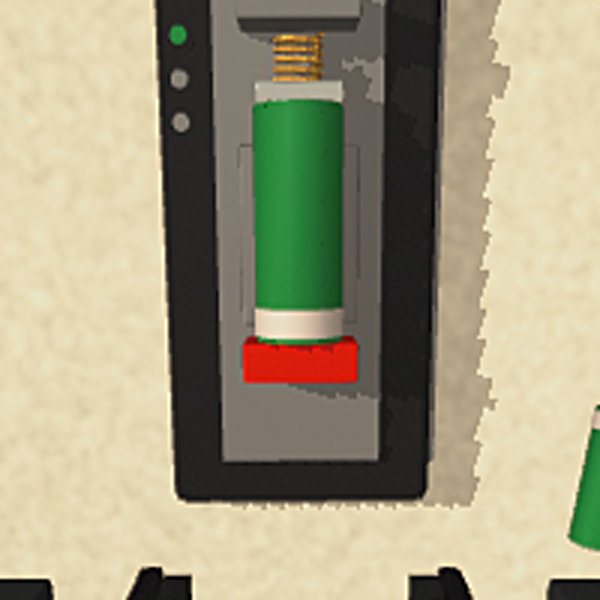

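The cell lies straight and centred in the bay, with an even width of about 90 px along its length. Its steel end is on the plate at row 100 and its white end is behind the red wall at row 340. The hand is clear, so I'll hand the job in.

```bash
python3 -c "from h import *;print(workorder.sign_off())"
```

```text
the job is handed in; nothing more can be done
None
```

The green cell is in the charger, pressed back on the spring first and then tipped down behind the red wall; the last picture shows it lying straight and held by the spring, and I handed the job in at about 18 s with the gripper clear (no verdict was returned).

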